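# Open the push-to-open spice cupboard

## Task

The small spice cupboard on the worktop has no handle: press the front of its door with a fingertip at the round mark near the free edge until the catch lets go, and take the finger away so that the spring sets the door ajar by itself. Then push the door from behind with the outside of a finger until it stands wide open, at about a right angle to the cupboard, and leave it there. Only touch and push: do not pinch the door, and leave the things standing in and around the cupboard where they are.

Things in the scene. Friction and masses are not known exactly. Their poses are not given: they have to be found in the camera images.
- cupboard: White box, 130 deep (x), 180 wide (y), 170 mm high, fixed on the worktop, turned by up to 0.2 rad. Origin: middle of the box's front, at worktop level; x points level into it, y to the left, z up. Before the box (x = 0) come a 6 mm gap and the wooden door, 14 thick, 176 wide, 3 to 167 mm high: outer face at x = -20 mm when shut. Hinged at its left (+y) edge, free at the right.
- door (a joint): Door angle, rad: 0 shut and caught (cannot be pulled open), grows as it opens toward the robot, stop at 1.75. Pressed at the mark with about 3 N it goes in; the catch lets go 3 mm in (-0.019), hard stop 5 mm in (-0.032). When the finger withdraws, a spring rod pushes it to about 0.5; beyond that it turns with light friction (0.04 N m) and stays where left.
- press_spot (a point): Centre of the round metal mark (22 mm across) on the outer face of the door, 26 mm from the free edge and 125 mm above the worktop; the place to press. Moves with the door.
- door_hinge (a point): Point on the upright hinge axis, 85 mm above the worktop; it lies 6 mm in front of the box, 88 mm left of its middle.
- door_edge (a point): Point on the inner face of the door at its free edge, 125 mm above the worktop, 176 mm from the hinge axis. Moves with the door. A small steel catch hook sticks 36 mm out of the inner face 31 mm from this edge, but only 18 to 42 mm above the worktop.
- spice_jar_l: Spice jar with black cap, 41 across x 105 mm, loose inside the cupboard on its 12 mm thick floor, left. Origin: centre of its underside.
- spice_jar_r: Spice jar with black cap, 41 across x 105 mm, loose inside the cupboard, right. Origin: centre of its underside.
- tin: Food tin with a pale label, 57 across x 72 mm, loose on the worktop to the left or right of the cupboard. Origin: centre of its underside.
- mug: Small white cup, orange inside, 62 x 92 x 51 mm with its handle, loose on the worktop to the left or right of the cupboard. Origin: on its underside.
- timer: Red and cream kitchen timer, 63 across x 44 mm, loose on the worktop right of and in front of the cupboard. Origin: centre of its underside.
Not all that is in view belongs to the job. Leave any purple look-alike of the timer alone.

How it is judged:
By the outcome, as a careful person would: the job done as asked, in the order asked, and still so for the second after the job is handed in, with the robot touching nothing.
It also fails if it takes over 45 s, if anything falls off the work surface, if the arm or the gripper's body presses on something with over 40 N, if the wrist force passes 120 N, or if a joint passes its speed limit or range.

## Robot

A 7-joint arm with a two-finger parallel gripper is mounted at the origin on a cart in front of the work surface, level with it; the furniture and walls round the work are solid. World frame = base frame: x ahead of the robot, y to its left, z up, the work surface at z = 0. Lengths are in mm, angles in rad, forces in N, time in s.
With the tool pointing down it reaches from about 425 to 800 mm from the base axis. Payload 8.3 kg.
Tool frame: the origin (TCP) lies midway between the tips of the shut fingers; the grasp point (between the pads) lies 19 mm behind it; z points along the fingers, y is the direction in which the jaws open and shut (so a half turn about z gives the same grasp; the last joint's range is limited). The gripper opens to 85 mm and grips with 20 to 120 N. Pads are 22 mm wide; open, the fingers measure 114 mm over their backs; the gripper's body (76 mm by 85 mm) begins 54 mm behind the grasp point. The pads swing forward as they close: fully open they stand 13 mm farther back than shut.
Start: joints at [-1.26, 0.383, 0.016, 1.37, -0.006, 1.388, -0.046], TCP at [228.17, 581.843, 231.279] pointing down, gripper open.
Joint ranges: [-2.95, 2.95], [-0.25, 2.06], [-1.52, 1.56], [0.18, 2.33], [-1.44, 4.58], [0.02, 2.06], [-3.01, 3.01]. Speed limits (rad/s): [2.39, 2.39, 3.01, 3.01, 3.14, 3.14, 3.14].

## Interface

Orientations are given as a 3x3 rotation matrix whose columns are the frame's x, y, z axes.
In Python, from bench import manip, viewer, finish_job, finder gives the robot as it stands. The module is installed in compiled form; this text tells all that it offers.
- The arm moves only by the tool play_rows, never from a script. Its argument "plan" is a list that holds one entry, the list of rows, each a list of 7 numbers: the shift along the tool's x, y, z in m, then the turn, a rotation vector about the tool's x, y, z in rad, then the closure, from -1 (fully open) to 1 (shut). In form: [[[x, y, z, wx, wy, wz, grip], ...]]. A call has 1 to 10 rows; each row is the pose to reach, as a shift and turn from the pose commanded when the call began, along the tool's axes at that moment; what a row does not reach only later rows make up. A row lasts 1/8 s, in which the tool goes at most 62.5 mm and 10.7 degrees, less where a joint would pass 70% of its speed; a pose out of reach is approached as far as the arm can. A call with a gripper value outside its range is refused whole. The fingers move at their own pace and stop on an object; the grip force is fixed at half the most. Time passes only in rows, so rows that repeat a pose let the fingers close. It gives the time, the measured TCP pose, the force and the opening at its end, in the units of the state.
- manip.get_state(): the state, without advancing time (a new reading comes with each control period).
- viewer.get_image(name): name is "scene" or "top"; returns a dict with "color" (480x640x3 uint8, red, green, blue), "fx", "fy", "cx", "cy" (pixels), "R" (3x3) and "t" (3): a world point X has camera coordinates R X + t. Camera axes: x right, y down, z forward; pixel columns grow to the right and rows downward; lengths in mm; the calibration is good to about 2 mm. A picture is of the moment at which its call begins. There is no depth.
- finish_job(): hands the job in, once; it reports no verdict.
Trained networks look in the newest picture that a camera, given by its name, has taken for a name from the list of things; names that differ only in an ending like _2 or _b are one class to them, and where a whole thing is asked for, a point or a joint stands for the part that bears it (a point fixed in the world has none). Each returns a list of dicts, best first, with "confidence" (0 to 1); they miss things now and then, are a little off and sometimes report something else, mostly with a low value. They report only what shows in the picture. A call takes as long as a camera call. They do not tell look-alikes from the thing itself.
- finder.search_frame(thing, camera): "location" ([column, row] in pixels, amid what is visible of it).
- finder.silhouettes(thing, camera): "mask" (480x640 bool, what is visible of it) and "location" ([column, row] in pixels, amid what is visible of it).
- finder.tip_of(thing, camera): "location" ([column, row] in pixels: a listed point, or the origin of a listed thing).
The state is a dict: "time": time; "q": joint angles; "qvel": joint speeds; "joint_efforts": joint torques, N m; "tcp_pos": TCP position; "eef_rot": TCP orientation; "wrist_force": force on the tool from outside, world axes, zero at the start; "moment": the same for the moment, N m; "grip_width": finger opening in mm.
Only numpy, scipy, OpenCV 4.12 (cv2) and the standard library are available. Lean on these libraries where they do the work, as an engineer would, in place of code of your own. Each camera call takes 0.05 s, during which the arm holds its last target.

## Working session

There is one attempt and no reset: what is moved stays moved. The work goes in short steps, Python scripts to look and compute and a tool call to move; the robot and the scene stay as the last step left them, time stands still between calls to the robot, and variables do not carry over. Pictures are saved under pics/ and viewed, and the job is handed in when it is done.

Besides the shell and the picture viewer there is one more tool, called after "Request:" as name([rows], argument=value, ...), one row to a line, values as JSON. play_rows: Moves the arm, as the interface text tells. Its arguments: {"type":"object","properties":{"plan":{"type":"array","items":{"type":"array","items":{"type":"array","items":{"type":"number"}}}}},"required":["plan"]}

```bash
mkdir -p pics
cat > h.py <<'E'
import numpy as np,cv2
from bench import manip,viewer,finder,finish_job
def save(n,f):
    im=viewer.get_image(n); cv2.imwrite('pics/'+f,im['color'][:,:,::-1]); return im
def ray(im,p):
    d=np.array([(p[0]-im['cx'])/im['fx'],(p[1]-im['cy'])/im['fy'],1.]);R=np.array(im['R']);t=np.array(im['t'])
    return -R.T@t,R.T@d
def atz(im,p,z):
    c,d=ray(im,p); return c+d*(z-c[2])/d[2]
def proj(im,X):
    x=np.array(im['R'])@np.array(X)+np.array(im['t']); return np.array([im['fx']*x[0]/x[2]+im['cx'],im['fy']*x[1]/x[2]+im['cy']])
E
python3 - <<'E'
from h import *
np.set_printoptions(precision=3,suppress=True)
a=save('scene','s0.png');b=save('top','t0.png')
s=manip.get_state();print(s['time'],s['tcp_pos'],s['eef_rot'],s['grip_width'],s['wrist_force'])
for n,i in(('scene',a),('top',b)):
    print(n,ray(i,(320,240)))
    for th in ['cupboard','press_spot','door_hinge','door_edge','tin','mug','timer','spice_jar_l']:
        print(th,[(np.round(r['location'],1),round(r['confidence'],2)) for r in finder.tip_of(th,n)][:3])
E
```

```text
0.1 [228.027 581.433 230.386] [[-0.931  0.365 -0.001]
 [ 0.365  0.931 -0.002]
 [-0.    -0.002 -1.   ]] 85.43320821366466 [0.69  0.542 0.186]
scene (array([ 156.759, -438.477,  737.069]), array([ 0.417,  0.526, -0.742]))
cupboard [(array([314.5, 245.9]), 0.73)]
press_spot [(array([323.6, 234.4]), 0.9), (array([316.8, 367.8]), 0.55)]
door_hinge [(array([289.7, 198.9]), 0.61), (array([331.7, 242. ]), 0.22)]
door_edge [(array([332. , 240.3]), 0.94)]
tin [(array([376.8, 316.9]), 0.55)]
mug [(array([279.4, 186.3]), 0.91)]
timer [(array([321.3, 367.5]), 0.73), (array([281.8, 319.5]), 0.58)]
spice_jar_l []
top (array([ 269.054,  -82.578, 1242.089]), array([ 0.186,  0.068, -0.98 ]))
cupboard [(array([306.8, 219.9]), 0.58)]
press_spot [(array([321.1, 225.9]), 0.78)]
door_hinge [(array([267.8, 195.3]), 0.86)]
door_edge [(array([336.6, 227.2]), 0.92)]
tin [(array([381.6, 254.2]), 0.78)]
mug [(array([232.6, 168.9]), 0.72)]
timer [(array([318.2, 293.8]), 0.9), (array([364.1, 312.6]), 0.72)]
spice_jar_l []
```

View pics/s0.png

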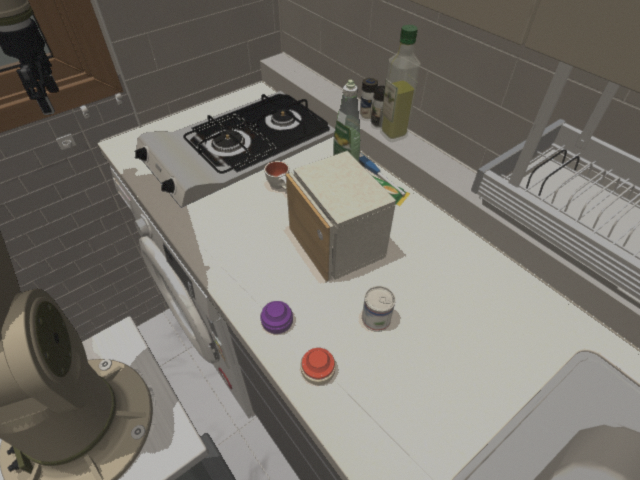

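View pics/t0.png

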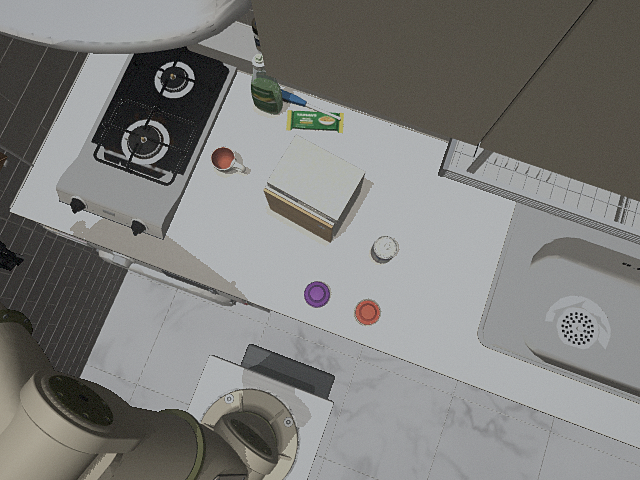

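Run:
```python
from h import *
np.set_printoptions(precision=1,suppress=True)
a=viewer.get_image('scene');b=viewer.get_image('top')
def tri(p,q):
    A=[];B=[]
    for i,x in((a,p),(b,q)):
        c,d=ray(i,x);d/=np.linalg.norm(d);P=np.eye(3)-np.outer(d,d);A.append(P);B.append(P@c)
    return np.linalg.solve(A[0]+A[1],B[0]+B[1])
print(tri((323.6,234.4),(321.1,225.9)),tri((289.7,198.9),(267.8,195.3)),tri((332,240.3),(336.6,227.2)),tri((314.5,245.9),(306.8,219.9)))
for n,p,q in (('tin',(376.8,316.9),(381.6,254.2)),('mug',(279.4,186.3),(232.6,168.9)),('timA',(321.3,367.5),(364.1,312.6)),('timB',(281.8,319.5),(318.2,293.8))):print(n,atz(a,p,0),atz(b,q,0))
for n,i in(('s',a),('t',b)):
    c=i['color'][130:400,200:440];cv2.imwrite('pics/%s0c.png'%n,cv2.resize(c[:,:,::-1],None,fx=2.2,fy=2.2,interpolation=2))
```

```text
[514.1   2.8 124.9] [543.  150.7  95.2] [515.7 -29.1 136.6] [531.7  49.2  38.9]
tin [ 532.7 -145.9    0. ] [ 524.6 -153.9    0. ]
mug [604.1 294.4   0. ] [603.2 280.3   0. ]
timA [ 380.2 -162.4    0. ] [ 372.9 -160.6    0. ]
timB [381.5 -35.6   0. ] [377.  -39.6   0. ]
```

View pics/s0c.png

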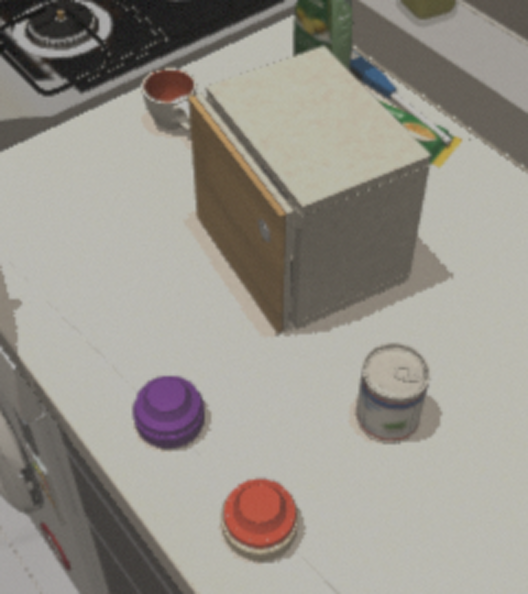

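View pics/t0c.png

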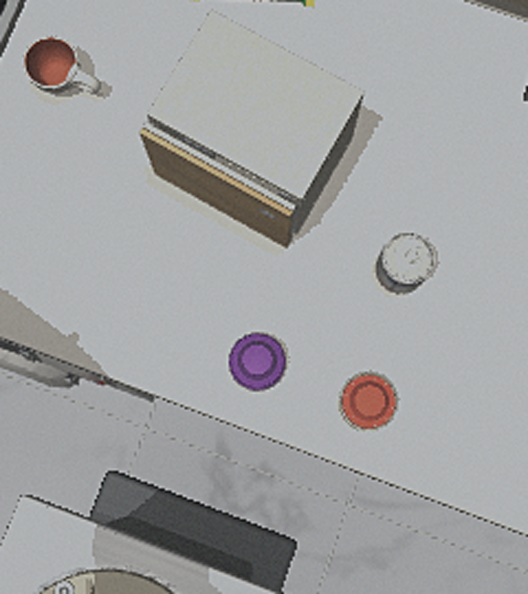

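Run:
```python
from h import *
from scipy.optimize import least_squares
np.set_printoptions(precision=3,suppress=True)
a=viewer.get_image('scene');b=viewer.get_image('top')
L=np.array([[130,90,170],[130,-90,170],[0,-90,170],[0,90,170]])
S=np.array([[322,50],[429,162],[302,208],[207,92]])/2.2+[200,130]
T=np.array([[211,13],[363,97],[303,197],[150,118]])/2.2+[200,130]
def W(p,l):
    c,s=np.cos(p[2]),np.sin(p[2]);return np.array([p[0]+c*l[0]-s*l[1],p[1]+s*l[0]+c*l[1],l[2]])
def f(p,w=(1,1)):
    r=[]
    for l,x,y in zip(L,S,T): r+=[w[0]*(proj(a,W(p,l))-x),w[1]*(proj(b,W(p,l))-y)]
    return np.concatenate(r)
for w in((1,1),(1,0),(0,1)):
    r=least_squares(f,[535,60,-.15],args=(w,));print(r.x,np.abs(r.fun).max())
p=least_squares(f,[535,60,-.15]).x
for n,l in(('press',[-20,-62,125]),('hinge',[-6,88,85]),('edge',[-6,-88,125])):print(n,W(p,l),proj(a,W(p,l)),proj(b,W(p,l)))
q=least_squares(lambda q:np.concatenate([proj(a,q)-[323.6,234.4],proj(b,q)-[321.1,225.9]]),[515,3,125]);print(q.x,q.fun)
```

```text
[536.656  58.743  -0.163] 3.07825498656004
[535.056  59.469  -0.167] 1.7652516618529717
[538.493  57.423  -0.157] 2.32338560863343
press [506.879   0.801 125.   ] [320.662 236.818] [321.209 228.755]
hinge [544.988 146.553  85.   ] [293.018 202.69 ] [269.288 197.167]
edge [516.483 -27.123 125.   ] [333.841 243.091] [334.212 229.035]
[514.295   2.67  124.964] [-0.508  0.11   0.465 -0.404]
```

```bash
cat >> h.py <<'E'
def W(p,l):
    c,s=np.cos(p[2]),np.sin(p[2]);return np.array([p[0]+c*l[0]-s*l[1],p[1]+s*l[0]+c*l[1],l[2]])
E
python3 - <<'E'
from h import *
a=viewer.get_image('scene');b=viewer.get_image('top')
p=[541.5,59,-.16]
for n,i,o in(('s',a,(275,145)),('t',b,(255,130))):
    k=5;c=cv2.resize(i['color'][o[1]:o[1]+115,o[0]:o[0]+125,::-1],None,fx=k,fy=k,interpolation=cv2.INTER_NEAREST)
    c=np.ascontiguousarray(c)
    P=lambda l:tuple(int(v) for v in (proj(i,W(p,l))+.5-np.array(o))*k)
    for A in ([[130,90,170],[130,-90,170],[0,-90,170],[0,90,170]],[[-20,88,167],[-20,-88,167],[-20,-88,3],[-20,88,3]],[[0,-90,0],[0,-90,170],[130,-90,170],[130,-90,0]]):
        cv2.polylines(c,[np.array([P(l) for l in A])],True,(0,0,255),1)
    cv2.circle(c,P([-20,-62,125]),4,(0,255,0),1)
    cv2.imwrite('pics/%s1o.png'%n,c)
E
```

```text
(no output)
```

View pics/s1o.png

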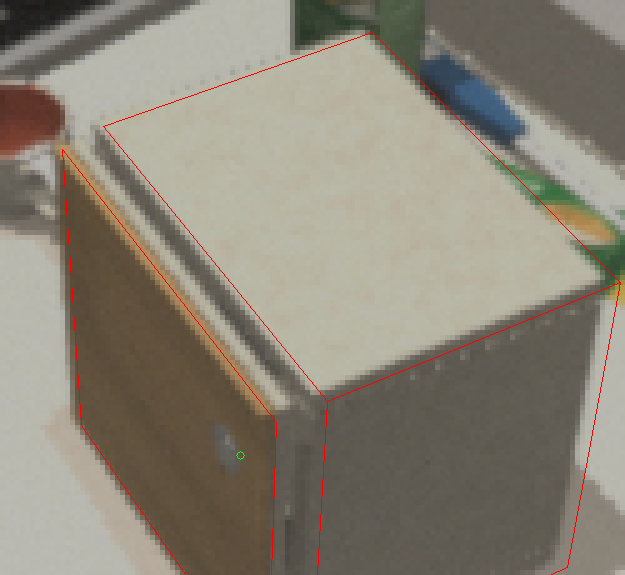

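View pics/t1o.png

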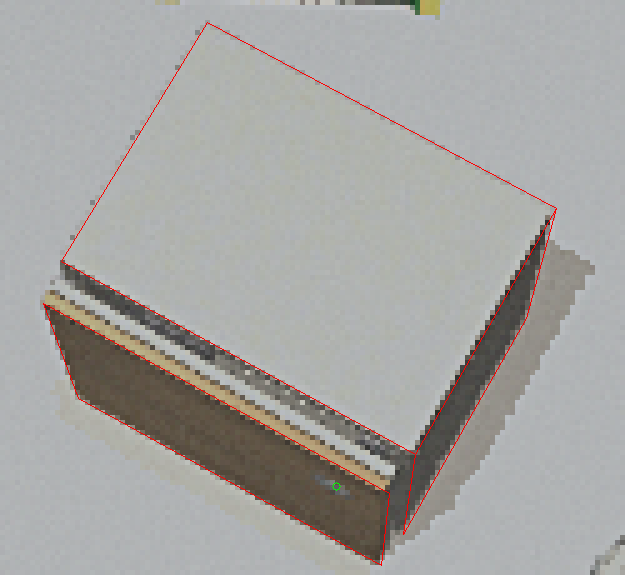

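```bash
cat >> h.py <<'E'
from scipy.spatial.transform import Rotation as Ro
import json
def Rt(yang,tilt):
    # tool y at world yaw angle yang deg; tilt deg forward (z toward -tool x)
    a=np.radians(yang);y=np.array([np.cos(a),np.sin(a),0]);z0=np.array([0,0,-1.]);x0=np.cross(y,z0)
    return np.column_stack([x0,y,z0])@Ro.from_rotvec([0,-np.radians(tilt),0]).as_matrix()
def load():
    d=json.load(open('cmd.json'));return np.array(d['p']),np.array(d['R'])
def store(p,R): json.dump({'p':list(p),'R':np.array(R).tolist()},open('cmd.json','w'))
def apply(row):
    p,R=load();store(p+R@np.array(row[:3])*1000,R@Ro.from_rotvec(row[3:6]).as_matrix())
def delta(tp,TR,p=None,R=None):
    if p is None:p,R=load()
    return np.concatenate([R.T@(np.array(tp)-p)/1000,Ro.from_matrix(R.T@TR).as_rotvec()])
E
python3 - <<'E'
from h import *
np.set_printoptions(precision=4,suppress=True)
s=manip.get_state();R=np.array(s['eef_rot'])
store([228.17,581.843,231.279],R)
a=np.degrees(np.arctan2(R[1,1],R[0,1]));print(a)
print(delta([380,340,235],Rt(81,0)))
p,R=np.array([380,340,235.]),Rt(81,0)
for t in ([435,13,210],Rt(81,30)),([470,7,140],Rt(81,30)):
    print(delta(*t,p,R))
E
```

```text
68.58483919902126
[-0.2296 -0.1697 -0.0037 -0.     -0.0001 -0.2167]
[-0.1055 -0.3144  0.025  -0.     -0.5236 -0.    ]
[-0.141  -0.3148  0.095  -0.     -0.5236 -0.    ]
```

Request:
play_rows([
  [[-0.03, -0.02, 0, 0, 0, -0.03, 1], [-0.065, -0.048, 0, 0, 0, -0.06, 1], [-0.1, -0.075, 0, 0, 0, -0.1, 1], [-0.135, -0.1, -0.002, 0, 0, -0.14, 1], [-0.17, -0.125, -0.003, 0, 0, -0.18, 1], [-0.2, -0.15, -0.004, 0, 0, -0.217, 1], [-0.23, -0.17, -0.004, 0, 0, -0.217, 1]],
])

```text
time: 2.08
tcp_pos: [380.9, 338.3, 235.7]
eef_rot: [[-0.988, 0.156, 0.0], [0.156, 0.988, 0.001], [-0.0, 0.001, -1.0]]
wrist_force: [0.7, 0.6, -0.5]
grip_width: 0.3
```

Request:
play_rows([
  [[-0.02, -0.03, 0, 0, 0, 0, 1], [-0.04, -0.065, 0, 0, 0, 0, 1], [-0.06, -0.1, 0, 0, -0.08, 0, 1], [-0.07, -0.14, 0, 0, -0.16, 0, 1], [-0.08, -0.18, 0, 0, -0.24, 0, 1], [-0.09, -0.22, 0, 0, -0.32, 0, 1], [-0.1, -0.26, 0.01, 0, -0.4, 0, 1], [-0.105, -0.29, 0.02, 0, -0.48, 0, 1], [-0.105, -0.315, 0.025, 0, -0.524, 0, 1], [-0.105, -0.315, 0.025, 0, -0.524, 0, 1]],
])

```text
time: 3.32
tcp_pos: [450.9, 56.2, 193.7]
eef_rot: [[-0.9, 0.148, 0.409], [0.13, 0.989, -0.071], [-0.415, -0.011, -0.91]]
wrist_force: [0.9, -0.0, -0.1]
grip_width: -0.3
```

Run:
```python
from h import *
np.set_printoptions(precision=4,suppress=True)
apply([-0.23,-0.17,-0.004,0,0,-0.217]);apply([-0.105,-0.315,0.025,0,-0.524,0])
s=manip.get_state();print(load(),s['tcp_pos'],s['eef_rot'],s['q'],s['wrist_force'],s['time'])
print(delta([475,7,122],Rt(81,30)))
save('scene','s2.png')
```

```text
(array([434.7517,  12.0709, 210.2765]), array([[-0.8552,  0.1561,  0.4942],
       [ 0.1352,  0.9877, -0.0781],
       [-0.5003, -0.    , -0.8659]])) [450.9485  56.2256 193.6797] [[-0.9003  0.1479  0.4094]
 [ 0.1301  0.9889 -0.0712]
 [-0.4154 -0.0108 -0.9096]] [ 0.0988 -0.2523 -0.3891  2.1931  0.1316  0.8019  1.0537] [ 0.9237 -0.0294 -0.146 ] 3.325
[0.0091 0.0013 0.0967 0.0001 0.0003 0.0003]
```

View pics/s2.png

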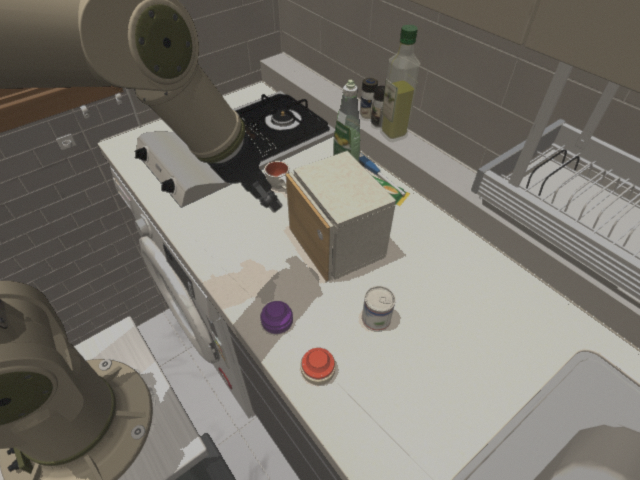

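Run:
```python
from h import *
np.set_printoptions(precision=4,suppress=True)
s=manip.get_state();store(s['tcp_pos'],s['eef_rot'])
print(delta([478,8,185],Rt(81,20)))
print(delta([482,7,122],Rt(81,20)))
```

```text
[-0.0291 -0.0381  0.0198 -0.012   0.0757  0.0057]
[-0.0069 -0.0376  0.0789 -0.012   0.0757  0.0057]
```

Request:
play_rows([
  [[-0.015, -0.02, 0.01, -0.006, 0.04, 0.003, 1], [-0.029, -0.038, 0.02, -0.012, 0.075, 0.006, 1], [-0.029, -0.038, 0.02, -0.012, 0.075, 0.006, 1], [-0.029, -0.038, 0.02, -0.012, 0.075, 0.006, 1]],
])

```text
time: 3.88
tcp_pos: [479.1, 14.6, 187.8]
eef_rot: [[-0.928, 0.148, 0.341], [0.14, 0.989, -0.048], [-0.344, 0.003, -0.939]]
wrist_force: [0.5, 0.5, 0.5]
grip_width: 0.2
```

Run:
```python
from h import *
np.set_printoptions(precision=4,suppress=True)
apply([-0.029, -0.038, 0.02, -0.012, 0.075, 0.006])
s=manip.get_state();print(load(),s['tcp_pos'],s['eef_rot'],s['q'],s['wrist_force'],s['time'])
```

```text
(array([477.9559,   8.1139, 184.7985]), array([[-0.9278,  0.1567,  0.3385],
       [ 0.1473,  0.9876, -0.0536],
       [-0.3427,  0.0001, -0.9395]])) [479.0921  14.558  187.8021] [[-0.9284  0.1484  0.3405]
 [ 0.1403  0.9889 -0.0485]
 [-0.344   0.0028 -0.939 ]] [ 0.1179 -0.1443 -0.268   2.1065  0.0836  0.8394  1.222 ] [0.5373 0.4951 0.5183] 3.875
```

Request:
play_rows([
  [[0, 0, 0, 0, 0, 0, 1], [0, 0, 0, 0, 0, 0, 1]],
])

```text
time: 4.12
tcp_pos: [479.1, 14.3, 187.9]
eef_rot: [[-0.928, 0.148, 0.341], [0.14, 0.989, -0.049], [-0.345, 0.003, -0.939]]
wrist_force: [0.4, -0.9, 0.1]
grip_width: -0.2
```

Run:
```python
from h import *
np.set_printoptions(precision=4,suppress=True)
s=manip.get_state();print(s['tcp_pos'],s['qvel'])
store(s['tcp_pos'],s['eef_rot'])
a=save('scene','s3.png')
p=[541.5,59,-.16];m=W(p,[-20,-62,125]);print(m)
print(delta([484,m[1]+3,121],Rt(81,20)))
c=a['color'][140:300,230:430,::-1];cv2.imwrite('pics/s3c.png',cv2.resize(c,None,fx=3.5,fy=3.5))
```

```text
[479.0654  14.3328 187.9099] [ 0.0078  0.0022  0.0007 -0.001  -0.0008  0.0009  0.0004]
[511.8777   0.9783 125.    ]
[ 0.017  -0.0097  0.065   0.0053  0.0027  0.0071]
```

View pics/s3c.png

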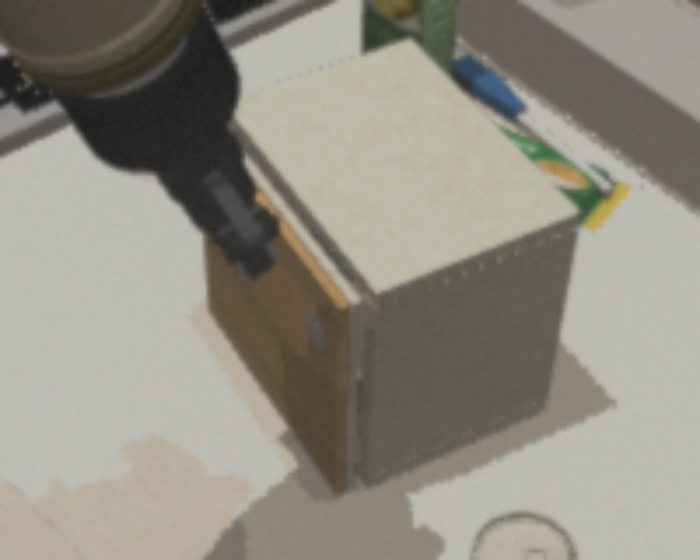

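Request:
play_rows([
  [[0.005, -0.003, 0.02, 0.002, 0.001, 0.002, 1], [0.01, -0.006, 0.045, 0.004, 0.002, 0.005, 1], [0.017, -0.01, 0.065, 0.005, 0.003, 0.007, 1], [0.017, -0.01, 0.065, 0.005, 0.003, 0.007, 1], [0.017, -0.01, 0.065, 0.005, 0.003, 0.007, 1]],
])

```text
time: 4.8
tcp_pos: [484.7, 3.1, 121.8]
eef_rot: [[-0.928, 0.157, 0.338], [0.148, 0.988, -0.053], [-0.342, 0.001, -0.94]]
wrist_force: [-0.2, -0.8, 0.1]
grip_width: 0.1
```

Run:
```python
from h import *
np.set_printoptions(precision=4,suppress=True)
s=manip.get_state();print(s['tcp_pos'],s['eef_rot'],s['wrist_force'],s['time']);store(s['tcp_pos'],s['eef_rot'])
a=save('scene','s4.png')
c=a['color'][140:300,230:430,::-1];cv2.imwrite('pics/s4c.png',cv2.resize(c,None,fx=3.5,fy=3.5))
p,R=load();print(R.T@np.array([.987,-.159,0]))
```

```text
[484.6888   3.141  121.7638] [[-0.9278  0.1574  0.3382]
 [ 0.1481  0.9875 -0.0533]
 [-0.3423  0.0007 -0.9396]] [-0.219  -0.8108  0.0941] 4.8
[-0.9393 -0.0017  0.3422]
```

View pics/s4c.png

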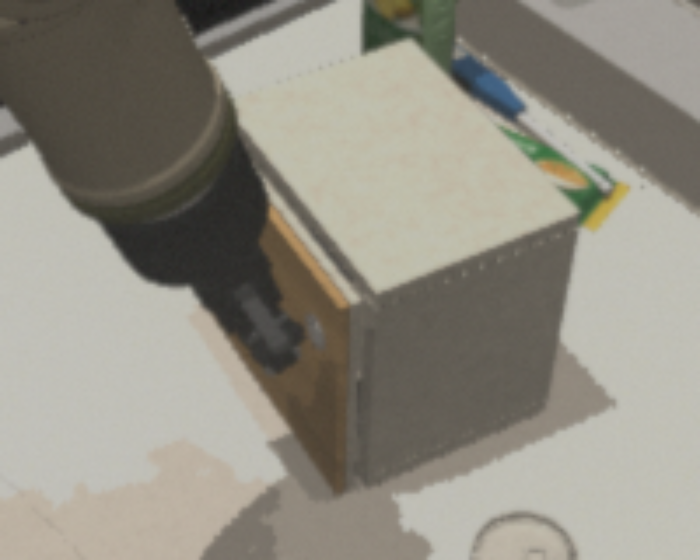

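Request:
play_rows([
  [[-0.005, 0, 0.0018, 0, 0, 0, 1], [-0.009, 0, 0.0033, 0, 0, 0, 1], [-0.013, 0, 0.0047, 0, 0, 0, 1], [-0.013, 0, 0.0047, 0, 0, 0, 1]],
])

```text
time: 5.35
tcp_pos: [498.2, 0.7, 120.8]
eef_rot: [[-0.928, 0.158, 0.337], [0.149, 0.987, -0.053], [-0.341, 0.001, -0.94]]
wrist_force: [-0.4, 0.3, 0.8]
grip_width: -0.2
```

Request:
play_rows([
  [[-0.002, 0, 0.0007, 0, 0, 0, 1], [-0.003, 0, 0.0011, 0, 0, 0, 1], [-0.003, 0, 0.0011, 0, 0, 0, 1]],
])

```text
time: 5.72
tcp_pos: [500.7, 0.2, 120.6]
eef_rot: [[-0.928, 0.158, 0.336], [0.148, 0.987, -0.053], [-0.341, 0.0, -0.94]]
wrist_force: [-2.5, 0.0, 1.3]
grip_width: 0.3
```

Request:
play_rows([
  [[-0.001, 0, 0.0004, 0, 0, 0, 1], [-0.002, 0, 0.0007, 0, 0, 0, 1], [-0.002, 0, 0.0007, 0, 0, 0, 1]],
])

```text
time: 6.1
tcp_pos: [502.9, -0.3, 120.7]
eef_rot: [[-0.928, 0.158, 0.337], [0.148, 0.987, -0.054], [-0.341, 0.0, -0.94]]
wrist_force: [-3.6, -0.6, 0.8]
grip_width: -0.2
```

Request:
play_rows([
  [[-0.001, 0, 0.0004, 0, 0, 0, 1], [-0.002, 0, 0.0007, 0, 0, 0, 1], [-0.002, 0, 0.0007, 0, 0, 0, 1]],
])

```text
time: 6.48
tcp_pos: [504.5, -0.7, 120.5]
eef_rot: [[-0.929, 0.158, 0.336], [0.149, 0.987, -0.054], [-0.34, -0.0, -0.94]]
wrist_force: [-7.1, -0.2, 5.6]
grip_width: -0.0
```

Request:
play_rows([
  [[0.014, 0, -0.005, 0, 0, 0, 1], [0.028, 0, -0.01, 0, 0, 0, 1], [0.032, -0.03, -0.012, 0, 0, 0, 1], [0.032, -0.065, -0.012, 0, 0, 0, 1], [0.032, -0.1, -0.012, 0, 0, 0, 1], [0.032, -0.11, -0.012, 0, 0, 0, 1], [0.032, -0.11, -0.012, 0, 0, 0, 1]],
])

```text
time: 7.35
tcp_pos: [454.0, -103.7, 121.4]
eef_rot: [[-0.928, 0.159, 0.338], [0.149, 0.987, -0.054], [-0.342, 0.001, -0.94]]
wrist_force: [-0.3, 0.9, 0.2]
grip_width: 0.1
```

Run:
```python
from h import *
np.set_printoptions(precision=4,suppress=True)
s=manip.get_state();print(s['tcp_pos'],s['eef_rot'],s['wrist_force'],s['time'],s['q']);store(s['tcp_pos'],s['eef_rot'])
a=save('scene','s5.png');b=save('top','t5.png')
for n,i in(('scene',a),('top',b)):print([(r['location'],r['confidence']) for r in finder.tip_of('door_edge',n)])
c=np.hstack([x['color'][120:340,200:420,::-1] for x in (a,b)]);cv2.imwrite('pics/5c.png',cv2.resize(c,None,fx=1.8,fy=1.8))
```

```text
[ 453.9625 -103.6848  121.4194] [[-0.9278  0.1586  0.3378]
 [ 0.1493  0.9873 -0.0536]
 [-0.342   0.0006 -0.9397]] [-0.2546  0.9357  0.1501] 7.35 [ 0.2395 -0.1036 -0.0792  2.2366 -0.0143  0.6593  1.5804]
[([288.7, 248.7], 0.62)]
[([362.9, 315.2], 0.75), ([313.1, 254.0], 0.59)]
```

View pics/5c.png

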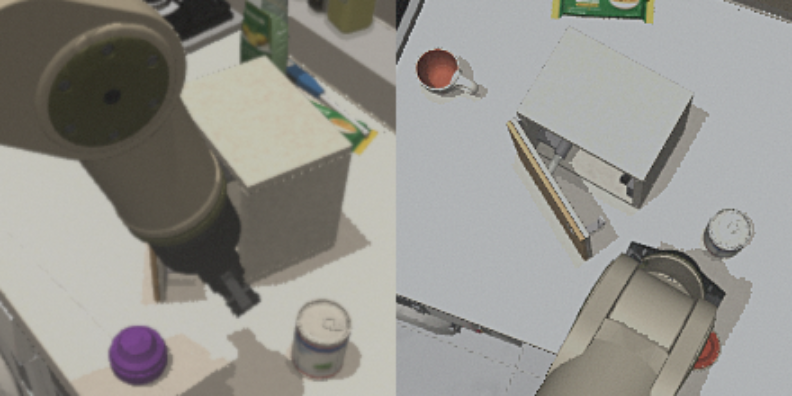

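```bash
cat >> h.py <<'E'
P=[541.0,59,-.16]
def arc(th,r,off):
    c,s=np.cos(th),np.sin(th)
    return W(P,[-6-r*s+off*c, 88-r*c-off*s, 0])
E
python3 - <<'E'
from h import *
np.set_printoptions(precision=4,suppress=True)
a=viewer.get_image('scene');b=viewer.get_image('top')
for th in(.45,.5,.55):
    e=arc(th,176,0);e[2]=125;print(th,e,proj(a,e),proj(b,e))
q=arc(.5,115,32);print(q)
print(delta([465,-95,225],Rt(81,0)))
p,R=np.array([465,-95,225.]),Rt(81,0)
print(delta([q[0],q[1],215],Rt(130,0),p,R))
E
```

```text
0.45 [448.272    2.5739 125.    ] [295.3248 250.5993] [311.47   252.3391]
0.5 [441.1881   7.7933 125.    ] [290.5913 250.7048] [308.1935 254.4602]
0.55 [434.3739  13.3602 125.    ] [285.8677 250.6309] [304.8089 256.4209]
[503.868   36.3631   0.    ]
[-0.0444  0.0104 -0.0941  0.0003  0.349  -0.0023]
[-0.0178  0.1358  0.01    0.      0.     -0.8552]
```

Request:
play_rows([
  [[-0.01, 0.002, -0.025, 0, 0.06, 0, 1], [-0.02, 0.005, -0.05, 0, 0.14, 0, 1], [-0.03, 0.008, -0.075, 0, 0.22, 0, 1], [-0.044, 0.01, -0.094, 0, 0.3, 0, 1], [-0.044, 0.01, -0.094, 0, 0.349, 0, 1], [-0.044, 0.01, -0.094, 0, 0.349, 0, 1], [-0.044, 0.01, -0.094, 0, 0.349, 0, 1]],
])

```text
time: 8.52
tcp_pos: [464.4, -95.0, 224.0]
eef_rot: [[-0.988, 0.157, -0.001], [0.157, 0.988, 0.001], [0.001, 0.0, -1.0]]
wrist_force: [-0.3, 0.2, -0.3]
grip_width: 0.0
```

Run:
```python
from h import *
np.set_printoptions(precision=4,suppress=True)
s=manip.get_state();print(s['tcp_pos'],s['eef_rot'],s['wrist_force'],s['time'],s['q']);store(s['tcp_pos'],s['eef_rot'])
q=arc(.5,115,32)
print(delta([q[0],q[1],215],Rt(130,0)))
```

```text
[464.4454 -95.0413 223.9854] [[-0.9876  0.1573 -0.0008]
 [ 0.1573  0.9876  0.0006]
 [ 0.0009  0.0005 -1.    ]] [-0.2678  0.2132 -0.3497] 8.525 [ 0.2174  0.0665 -0.0865  1.7744  0.0055  1.3017  1.5425]
[-0.0183  0.136   0.009   0.0008 -0.0006 -0.8561]
```

Request:
play_rows([
  [[-0.01, 0.02, 0, 0, 0, -0.1, 1], [-0.02, 0.04, 0, 0, 0, -0.22, 1], [-0.025, 0.06, 0, 0, 0, -0.34, 1], [-0.025, 0.08, 0, 0, 0, -0.46, 1], [-0.022, 0.1, 0, 0, 0, -0.58, 1], [-0.018, 0.12, 0.004, 0, 0, -0.7, 1], [-0.018, 0.136, 0.009, 0, 0, -0.82, 1], [-0.018, 0.136, 0.009, 0, 0, -0.856, 1], [-0.018, 0.136, 0.009, 0, 0, -0.856, 1], [-0.018, 0.136, 0.009, 0, 0, -0.856, 1]],
])

```text
time: 9.78
tcp_pos: [504.0, 35.1, 215.8]
eef_rot: [[-0.768, -0.64, -0.0], [-0.64, 0.768, 0.0], [0.0, 0.0, -1.0]]
wrist_force: [-0.4, -0.7, 0.1]
grip_width: 0.1
```

Run:
```python
from h import *
np.set_printoptions(precision=4,suppress=True)
s=manip.get_state();print(s['tcp_pos'],s['eef_rot'],s['wrist_force'],s['time'],s['q']);store(s['tcp_pos'],s['eef_rot'])
q=arc(.5,115,32)
print(delta([q[0],q[1],125],Rt(130,0)))
a=save('scene','s6.png');b=save('top','t6.png')
c=np.hstack([x['color'][120:340,200:420,::-1] for x in (a,b)]);cv2.imwrite('pics/6c.png',cv2.resize(c,None,fx=1.8,fy=1.8))
```

```text
[504.0363  35.0737 215.8171] [[-0.7683 -0.64   -0.0002]
 [-0.64    0.7683  0.0002]
 [ 0.      0.0003 -1.    ]] [-0.3647 -0.715   0.0683] 9.775 [ 0.094   0.1465 -0.2511  1.7077  0.0375  1.2923  2.1004]
[-0.0007  0.0011  0.0908  0.0003 -0.     -0.0036]
```

View pics/6c.png

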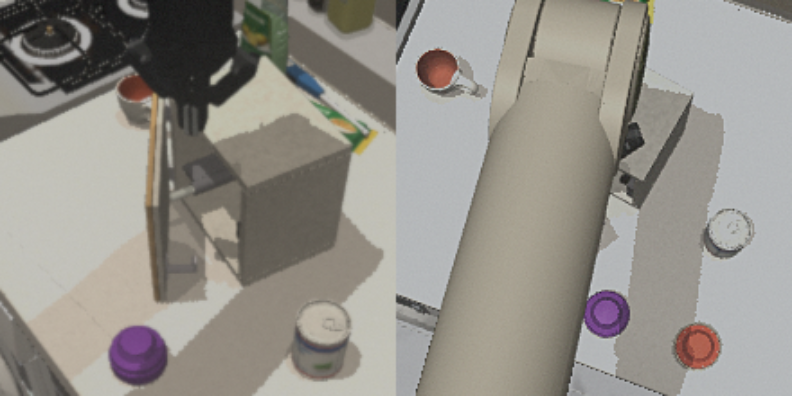

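Run:
```python
import cv2
a=cv2.imread('pics/s6.png')[150:300,260:350];b=cv2.imread('pics/t5.png')[170:270,250:350]
cv2.imwrite('pics/z6.png',cv2.resize(a,None,fx=4,fy=4));cv2.imwrite('pics/z5.png',cv2.resize(b,None,fx=6,fy=6))
```

```text
(no output)
```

View pics/z6.png

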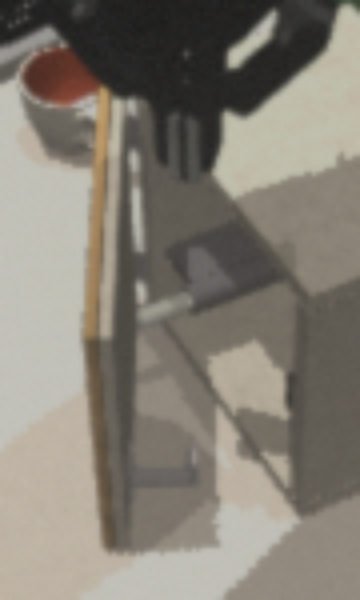

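View pics/z5.png

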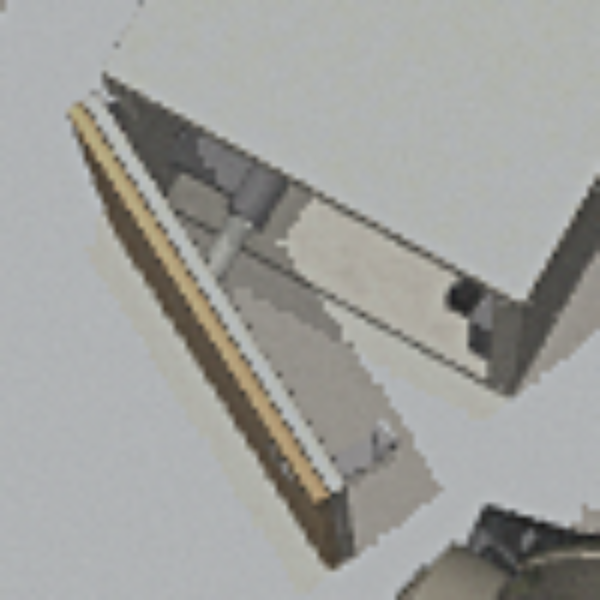

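Run:
```python
from h import *
np.set_printoptions(precision=1,suppress=True)
a=viewer.get_image('scene');b=viewer.get_image('top')
for p,q in(((296,229),(285.8,215)),((308,224),(291,205.5))):
    r=least_squares(lambda X:np.concatenate([proj(a,X)-p,proj(b,X)-q]),[500,60,100]) if 0 else None
    from scipy.optimize import least_squares as ls
    r=ls(lambda X:np.concatenate([proj(a,X)-p,proj(b,X)-q]),[500,60,100]);X=r.x
    c,s=np.cos(P[2]),np.sin(P[2]);d=X-np.array([P[0],P[1],0]);print(X,r.fun,[c*d[0]+s*d[1],-s*d[0]+c*d[1]])
```

```text
[520.7  99.6  56.8] [ 1.2 -0.3 -1.   0.9] [np.float64(-26.511733320680175), np.float64(36.89329373214152)]
[548.6  95.6  57.4] [ 0.6 -0.1 -0.5  0.5] [np.float64(1.7225190389978788), np.float64(37.32372232691637)]
```

Request:
play_rows([
  [[0, 0.001, 0.02, 0, 0, 0, 1], [0, 0.001, 0.045, 0, 0, 0, 1], [0, 0.001, 0.07, 0, 0, 0, 1], [0, 0.001, 0.09, 0, 0, 0, 1], [0, 0.001, 0.091, 0, 0, 0, 1], [0, 0.001, 0.091, 0, 0, 0, 1]],
])

```text
time: 10.72
tcp_pos: [503.8, 36.9, 125.4]
eef_rot: [[-0.766, -0.642, 0.0], [-0.642, 0.766, 0.001], [-0.0, 0.0, -1.0]]
wrist_force: [0.4, 0.0, 0.9]
grip_width: -0.1
```

Run:
```python
from h import *
np.set_printoptions(precision=4,suppress=True)
s=manip.get_state();print(s['tcp_pos'],s['wrist_force'],s['time'],s['q']);store(s['tcp_pos'],s['eef_rot'])
for th in np.linspace(.5,1.57,12):
    q=arc(th,115,15.5);q[2]=125;ya=130-(th-.5)/1.07*44
    print(round(th,2),q,round(ya),delta(q,Rt(ya,0)))
```

```text
[503.7631  36.9464 125.3534] [0.4469 0.0272 0.8612] 10.725 [ 0.0866  0.2222 -0.2529  1.8307  0.0614  1.096   2.0798]
0.5 [490.8331  46.4795 125.    ] 130 [ 0.0038  0.0156  0.0004  0.0004  0.0005 -0.0007]
0.6 [481.3623  52.6124 125.    ] 126 [0.0071 0.0264 0.0004 0.0004 0.0005 0.0691]
0.69 [472.532   59.6361 125.    ] 122 [0.0094 0.0374 0.0004 0.0004 0.0005 0.1389]
0.79 [464.4255  67.4842 125.    ] 118 [0.0105 0.0487 0.0004 0.0005 0.0005 0.2087]
0.89 [457.1196  76.0825 125.    ] 114 [0.0106 0.06   0.0004 0.0005 0.0004 0.2786]
0.99 [450.6833  85.3497 125.    ] 110 [0.0096 0.0712 0.0004 0.0005 0.0004 0.3484]
1.08 [445.1774  95.1982 125.    ] 106 [0.0075 0.0823 0.0004 0.0005 0.0004 0.4182]
1.18 [440.654  105.5349 125.    ] 102 [0.0043 0.0931 0.0004 0.0005 0.0004 0.488 ]
1.28 [437.1559 116.262  125.    ] 98 [0.0001 0.1036 0.0004 0.0005 0.0004 0.5578]
1.38 [434.7161 127.2781 125.    ] 94 [-0.0051  0.1136  0.0004  0.0005  0.0004  0.6276]
1.47 [433.3578 138.4791 125.    ] 90 [-0.0112  0.123   0.0004  0.0006  0.0003  0.6974]
1.57 [433.0937 149.7591 125.    ] 86 [-0.0183  0.1319  0.0004  0.0006  0.0003  0.7673]
```

Request:
play_rows([
  [[0.002, 0.008, 0, 0, 0, 0, 1], [0.004, 0.016, 0, 0, 0, 0, 1], [0.006, 0.021, 0, 0, 0, 0.035, 1], [0.007, 0.026, 0, 0, 0, 0.07, 1], [0.008, 0.032, 0, 0, 0, 0.105, 1], [0.0095, 0.0375, 0, 0, 0, 0.14, 1], [0.01, 0.043, 0, 0, 0, 0.175, 1], [0.0105, 0.0485, 0, 0, 0, 0.21, 1], [0.0105, 0.054, 0, 0, 0, 0.245, 1], [0.0105, 0.06, 0, 0, 0, 0.28, 1]],
])

```text
time: 11.98
tcp_pos: [456.8, 76.8, 125.4]
eef_rot: [[-0.914, -0.405, 0.001], [-0.405, 0.914, 0.001], [-0.001, 0.0, -1.0]]
wrist_force: [1.7, 0.6, 0.1]
grip_width: 0.3
```

Run:
```python
from h import *
np.set_printoptions(precision=4,suppress=True)
s=manip.get_state();print(s['tcp_pos'],s['wrist_force'],s['time'],s['q'])
apply([0.0105, 0.06, 0, 0, 0, 0.28]);print(load()[0])
for th in np.linspace(.5,1.57,12)[4:]:
    q=arc(th,115,15.5);q[2]=125;ya=130-(th-.5)/1.07*44
    print(round(th,2),q,round(ya),delta(q,Rt(ya,0)))
a=save('scene','s7.png');b=save('top','t7.png')
c=np.hstack([x['color'][120:340,200:420,::-1] for x in (a,b)]);cv2.imwrite('pics/7c.png',cv2.resize(c,None,fx=1.8,fy=1.8))
```

```text
[456.7663  76.7908 125.4015] [1.6736 0.5686 0.1324] 11.975 [ 0.015   0.1355 -0.2691  1.9327  0.0403  1.0773  1.7169]
[457.1795  76.1919 125.3723]
0.89 [457.1196  76.0825 125.    ] 114 [ 0.0001 -0.0001  0.0004  0.0005  0.0004 -0.0014]
0.99 [450.6833  85.3497 125.    ] 110 [0.0022 0.011  0.0004 0.0005 0.0003 0.0684]
1.08 [445.1774  95.1982 125.    ] 106 [0.0033 0.0222 0.0004 0.0005 0.0003 0.1382]
1.18 [440.654  105.5349 125.    ] 102 [0.0032 0.0335 0.0004 0.0006 0.0003 0.208 ]
1.28 [437.1559 116.262  125.    ] 98 [0.0021 0.0447 0.0004 0.0006 0.0003 0.2778]
1.38 [434.7161 127.2781 125.    ] 94 [-0.0002  0.0558  0.0004  0.0006  0.0003  0.3476]
1.47 [433.3578 138.4791 125.    ] 90 [-0.0035  0.0666  0.0004  0.0006  0.0003  0.4174]
1.57 [433.0937 149.7591 125.    ] 86 [-0.0078  0.077   0.0004  0.0006  0.0002  0.4873]
```

View pics/7c.png

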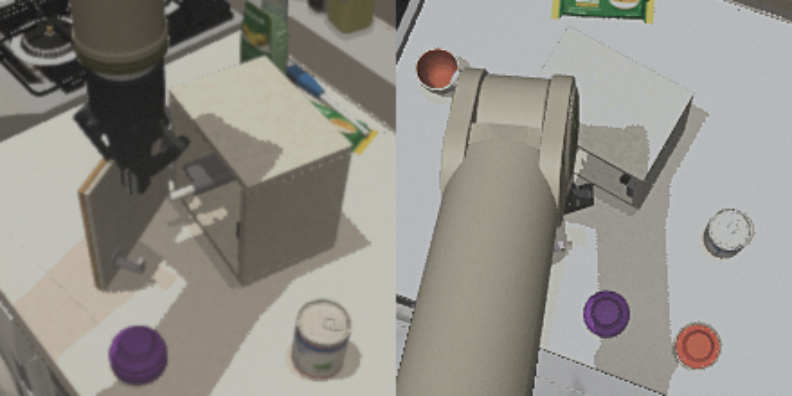

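Request:
play_rows([
  [[0.002, 0.01, 0, 0, 0, 0.07, 1], [0.003, 0.021, 0, 0, 0, 0.14, 1], [0.003, 0.032, 0, 0, 0, 0.205, 1], [0.002, 0.043, 0, 0, 0, 0.275, 1], [0, 0.053, 0, 0, 0, 0.34, 1], [-0.002, 0.062, 0, 0, 0, 0.39, 1], [-0.005, 0.069, 0, 0, 0, 0.44, 1], [-0.007, 0.074, 0, 0, 0, 0.47, 1], [-0.008, 0.077, 0, 0, 0, 0.487, 1], [-0.008, 0.077, 0, 0, 0, 0.487, 1]],
])

```text
time: 13.32
tcp_pos: [432.8, 150.0, 124.9]
eef_rot: [[-0.998, 0.068, -0.0], [0.068, 0.998, 0.001], [0.0, 0.001, -1.0]]
wrist_force: [0.6, -0.1, 1.0]
grip_width: 0.1
```

Run:
```python
from h import *
np.set_printoptions(precision=4,suppress=True)
s=manip.get_state();print(s['tcp_pos'],s['wrist_force'],s['time'],s['q'])
apply([-0.008,.077, 0, 0, 0, 0.487]);print(load()[0])
a=save('scene','s8.png');b=save('top','t8.png')
for n in('scene','top'):print([(r['location'],r['confidence']) for r in finder.tip_of('door_edge',n)])
for th in (1.4,1.5,1.6):
    e=arc(th,176,0);e[2]=125;print(th,proj(a,e),proj(b,e))
c=np.hstack([x['color'][120:340,200:420,::-1] for x in (a,b)]);cv2.imwrite('pics/8c.png',cv2.resize(c,None,fx=1.8,fy=1.8))
```

```text
[432.8158 149.9705 124.8985] [ 0.5965 -0.0623  0.985 ] 13.325 [-0.1167  0.1286 -0.3062  1.9429  0.0431  1.0764  1.0615]
[433.2749 149.8232 125.4157]
[([214.7, 213.9], 0.75), ([313.0, 248.7], 0.62)]
[]
1.4 [221.6807 225.2271] [240.2506 261.6746]
1.5 [217.563 220.063] [233.1049 258.7083]
1.6 [214.3436 214.6763] [226.3381 255.0518]
```

View pics/8c.png

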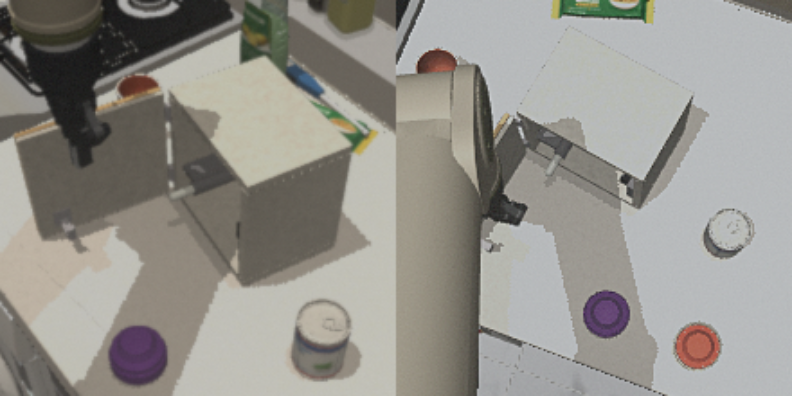

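Request:
play_rows([
  [[0, -0.012, 0, 0, 0, 0, 1], [0, -0.028, 0, 0, 0, 0, 1], [-0.006, -0.045, 0, 0, 0, 0, 1], [-0.012, -0.05, -0.025, 0, 0, 0, 1], [-0.012, -0.05, -0.055, 0, 0, 0, 1], [-0.012, -0.05, -0.085, 0, 0, 0, 1], [-0.012, -0.05, -0.105, 0, 0, 0, 1], [-0.012, -0.05, -0.11, 0, 0, 0, 1]],
])

```text
time: 14.52
tcp_pos: [441.9, 98.0, 235.8]
eef_rot: [[-0.997, 0.071, 0.001], [0.071, 0.997, 0.001], [-0.001, 0.001, -1.0]]
wrist_force: [0.6, -0.2, -0.1]
grip_width: -0.3
```

Request:
play_rows([
  [[-0.01, -0.03, 0, 0, 0, 0, 1], [-0.02, -0.065, 0, 0, 0, 0, 1], [-0.03, -0.1, 0, 0, 0, 0, 1], [-0.035, -0.14, 0, 0, 0, 0, 1], [-0.035, -0.18, 0, 0, 0, 0, 1], [-0.03, -0.22, 0, 0, 0, 0, 1], [-0.02, -0.26, 0, 0, 0, 0, 1], [-0.02, -0.28, 0, 0, 0, 0, 1], [-0.02, -0.28, 0, 0, 0, 0, 1]],
])

```text
time: 15.65
tcp_pos: [440.7, -183.6, 233.5]
eef_rot: [[-0.997, 0.073, -0.002], [0.073, 0.997, 0.001], [0.002, 0.001, -1.0]]
wrist_force: [0.6, 0.4, 0.4]
grip_width: 0.4
```

Run:
```python
from h import *
np.set_printoptions(precision=4,suppress=True)
s=manip.get_state();print(s['tcp_pos'],s['wrist_force'],s['time'],s['q'])
a=save('scene','s9.png');b=save('top','t9.png')
for n in('scene','top'):
  for th in('door_edge','tin','mug','timer'):print(th,[(r['location'],round(r['confidence'],2)) for r in finder.tip_of(th,n)])
for th in (1.5,1.57,1.65):
    e=arc(th,176,0);e[2]=125;print(th,proj(a,e),proj(b,e))
c=np.hstack([x['color'][120:340,200:420,::-1] for x in (a,b)]);cv2.imwrite('pics/9c.png',cv2.resize(c,None,fx=1.8,fy=1.8))
```

```text
[ 440.6536 -183.5935  233.4676] [0.5821 0.3805 0.4368] 15.65 [ 0.288   0.0648  0.042   1.7551 -0.0027  1.3243  1.8281]
door_edge [([312.2, 246.4], 0.59), ([215.1, 213.5], 0.58), ([318.7, 366.6], 0.52)]
tin [([375.9, 318.2], 0.98)]
mug []
timer [([280.8, 321.3], 0.84), ([320.1, 368.3], 0.63)]
door_edge [([228.8, 255.0], 0.91)]
tin [([380.0, 253.7], 0.68)]
mug [([234.0, 170.9], 0.68)]
timer [([316.2, 293.9], 0.75)]
1.5 [217.563 220.063] [233.1049 258.7083]
1.57 [215.2144 216.3115] [228.324  256.2189]
1.65 [213.0735 211.9217] [223.1193 252.9778]
```

View pics/9c.png

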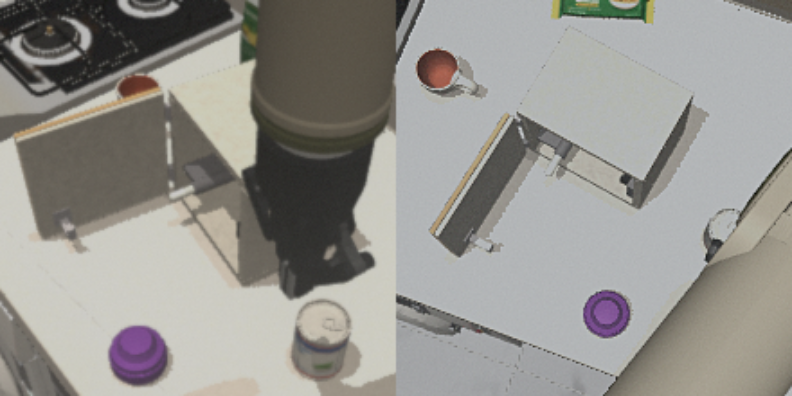

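The door stands at about 1.58 rad, and everything in view stands where it was. The arm is clear at a height of 233 mm.

```bash
python3 -c "
from bench import finish_job
print(finish_job())"
```

```text
the job is handed in; nothing more can be done
None
```

The cupboard door is open at about a right angle, and the job is handed in. I pressed the round mark with the shut fingertips, tilted about 20°, until the force showed it near the inner stop (about 7–9 N). When I withdrew the finger, the spring set the door ajar at about 0.5 rad. I then lowered the shut fingers behind the door from above and pushed it open with the outside of a finger. It took about 16 s of the 45 s allowed.

**Door angle:** both cameras put the door edge at about 1.58–1.62 rad after I moved away. My cupboard fit was 1–3 pixels (a few mm) off in the scene camera, so the angle is approximate.

**Contact:** nothing was touching the robot at the end, and the wrist force had settled to noise at about 0.8 N. The highest I saw was about 9 N, during the press, but force was only read at the end of each move.

**Other things:** the tin, mug and purple look-alike were within about 2 pixels of where they started. In the last pictures the network found the red timer only in the scene camera, unmoved, because the arm hid it in the top view. It missed the mug in the scene camera. I could not measure the spice jars, but the fingers never went inside the cupboard.

**Press approach:** my first approach to the press asked for a 30° tilt that was out of reach and put one joint at its lower limit. Joint 2 read -0.2523 against a range that ends at -0.25, so it may count as just past its range. I reduced the tilt to 20° and went on without contact.

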